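# Snap a core pin home and tug-test it

### The arm

A 7-joint arm with a two-finger parallel gripper is mounted at the origin on a cart in front of the work surface, level with it; the furniture and walls round the work are solid. World frame = base frame: x ahead of the robot, y to its left, z up, the work surface at z = 0. Lengths are in m, angles in rad, forces in N, time in s.
With the tool pointing down it reaches from about 0.425 to 1.025 m from the base axis. Payload 9.4 kg.
Tool frame: the origin (TCP) lies where the fingers leave the gripper's body, on its centre line; the fingertips stand 73 mm ahead of it and the grasp point (between the pads) lies 54 mm ahead of it; z points along the fingers, y is the direction in which the jaws open and shut (so a half turn about z gives the same grasp; the last joint's range is limited). The gripper opens to 85 mm and grips with 20 to 120 N. Pads are 22 mm wide; open, the fingers measure 114 mm over their backs; the gripper's body (76 mm by 85 mm) begins 54 mm behind the grasp point. The pads swing forward as they close: fully open they stand 13 mm farther back than shut.
Start: joints at [-1.385, 0.599, -0.003, 1.599, 0.002, 0.943, -0.08], TCP at [0.188, 0.7, 0.304] pointing down, gripper open.
Joint ranges: [-2.57, 2.57], [-0.35, 1.97], [-1.29, 1.29], [0.11, 2.56], [-1.05, 4.19], [0.11, 1.86], [-2.63, 2.63]. Speed limits (rad/s): [2.22, 2.22, 3.01, 3.01, 3.14, 3.14, 3.14].

### API

Orientations are given as a rotation vector (axis times angle).
In Python, from workcell import env gives the robot as it stands. The module is installed in compiled form; this text tells all that it offers.
- The arm moves only by the shell command python3 -m jog 'ROWS' [OPENING] [FORCE]. ROWS is JSON, a list of rows, each an object of numbers: "tx", "ty", "tz": the shift along the tool's x, y, z in cm; "wx", "wy", "wz": the turn, a rotation vector about the tool's x, y, z in rad. A call has exactly 10 rows; each row is the pose to reach, as a shift and turn from the pose commanded when the call began, along the tool's axes at that moment; what a row does not reach only later rows make up. A row lasts 1/10 s, in which the tool goes at most 50 mm and 8.59 degrees, less where a joint would pass 70% of its speed; a pose out of reach is approached as far as the arm can. A call with a gripper value outside its range is refused whole. OPENING is the finger opening in cm, from 0 to 8.54, set as the call begins (- or left out, the last holds). The fingers move at their own pace and stop on an object; FORCE is the grip in N (left out, the last holds). Time passes only in rows, so rows that repeat a pose let the fingers close, or fill a call up. It gives the time, the measured TCP pose, the force and the opening at its end, in the units of the state.
- env.get_state(): the state, without advancing time (a new reading comes with each control period).
- env.camera(name): name is "scene" or "top" or "wrist"; returns the picture (400x640x3 uint8, red, green, blue); there is no depth.
- env.camera_model(name): a dict with "mtx" (3x3 intrinsics, pixels), "view" (4x4, takes a point from world to camera coordinates). Camera axes: x right, y down, z forward; pixel columns grow to the right and rows downward; lengths in m; the calibration is good to about 2 mm. A picture is of the moment at which its call begins: read the wrist's pose just before it. camera_model takes no time and is no camera call; for the wrist camera it gives the pose at the moment of the call.
- env.job_done(): hands the job in, once; it reports no verdict.
The state is a dict: "t": time; "joints": joint angles; "qd": joint speeds; "tau": joint torques, N m; "position": TCP position; "tcp_rot": TCP orientation; "ft_force": force on the tool from outside, world axes, zero at the start; "torque": the same for the moment, N m; "width": finger opening in m.
Only numpy, scipy, OpenCV 4.12 (cv2) and the standard library are available. Lean on these libraries where they do the work, as an engineer would, in place of code of your own. Each camera call takes 0.05 s, during which the arm holds its last target.

### The job

Take the core pin from its stand and press it straight down into the bore of the casting block until it snaps in and its collar sits on the block. Then check that it is retained: pull it straight up with a steady 12 N (there is some free play first) for about a second (never above 20 N, which strains the catches), lower it back onto its collar and let it go, still seated. Leave the mould half and the red cast part where they are.

Things in the scene. Friction and masses are not known exactly. Their poses are not given: they have to be found in the camera images.
- casting_block: Fixed aluminium block, 96 x 76 x 44 mm (x, y, z), on a dark base plate 112 x 92 x 8 mm, four dark cap screws on its top, round plugs on its y sides reaching 48 mm from the centre. Origin: centre of the plate's underside; z up. A vertical through bore 26 mm wide in its middle holds two sprung steel balls, 12 to 18 mm below its top.
- socket_mouth (a point): Centre of the mouth of the bore, in the block's top face, 52 mm above the bench; axes as the block's.
- pin_stand: Fixed grey plastic tube 44 to 40 mm wide and 50 mm tall on a round foot 72 mm wide; it holds the pin loosely and upright (bore about 31 mm at the top). Origin: centre of its underside.
- core_pin: Loose steel pin, 92 mm long, about 90 g, upright in pin_stand at the start. Origin: centre of the lower tip; z up the pin. From the tip up: a cone 10 mm wide growing to 24 mm at 14 mm; a 24 mm shank with a groove from 17 to 38 mm; a collar 38 mm wide from 42 to 47 mm; a straight round black knob 26 mm wide from 47 to 92 mm, to grip. Yaw does not matter.
- pin_knob (a point): Grip centre of the pin's knob, on its axis, 72 mm above the tip (80 mm above the bench in the stand, 82 mm when the pin is home).
- pin_collar (a point): Point on the pin's axis in the underside of its collar, 42 mm above the tip; it meets socket_mouth when the pin is home. Pushing in takes up to 15 to 20 N while the cone spreads the balls (from 30 to 10 mm above home); it snaps 4 to 11 mm above home. Pulled up, the pin has 0 to 6 mm of free play, different each time, then resists more and more over 2 to 4 mm and snaps out just above 20 N.
- pull_gauge (a joint): Spring hidden in the block that carries the two balls, in m: 0 until the pin is pulled up with 5 N, then rising 1 mm per 15 N (0.25 mm at 9 N, 0.45 mm at 12 N, 1 mm at 20 N). It moves less than its reading can resolve; go by the felt force.
- mould_half: Blue mould half, 60 x 85 x 24 mm, lying on the bench; a bystander. Origin: centre of its underside.
- cast_part: Red cast knob, 55 mm wide, 44 mm tall; a bystander. Origin: centre of its underside.
Not all that is in view belongs to the job. There is more than one size of the core_pin; the one meant has the size given above.

How it is judged:
On the way, in this order (a step that is already met when the one before it is completed fails the run):
1. the pin is home: collar within 0.8 mm of the block's top, on the bore's axis within 3 mm (z of pin_collar in the frame of socket_mouth between -0.004 and 0.0008 m and horizontal distance between pin_collar and socket_mouth below 0.003 m), for 0.1 s.
2. the seated pin is tugged up: with 9 to 16 N, which draws the pull gauge 0.25 to 0.75 mm, the collar 0.8 to 10 mm off the block, kept for 0.6 s (z of pin_collar in the frame of socket_mouth between 0.0008 and 0.01 m and horizontal distance between pin_collar and socket_mouth below 0.003 m and value of joint pull_gauge between 0.00025 and 0.00075 m), for 0.6 s.
At the end, for the whole second after the job is handed in: The pin is released and at rest in the casting block: collar down on the block within 1.2 mm, on the bore's axis within 3 mm, upright within 3.4 degrees (z of pin_collar in the frame of socket_mouth between -0.004 and 0.0012 m and horizontal distance between pin_collar and socket_mouth below 0.003 m and angle between core_pin's own z axis and vertical below 0.06 rad and linear speed of core_pin below 0.02 m/s); the robot touches nothing.
It fails at once if the pin is pulled up with more than 20 N (the pull gauge drawn over 1 mm), as when it is torn out again (value of joint pull_gauge above 0.001 m).
It fails at once if the mould half is moved more than 20 mm (distance of mould_half from where it was at the start of the episode above 0.02 m).
It fails at once if the cast part is moved more than 20 mm (distance of cast_part from where it was at the start of the episode above 0.02 m).
It also fails if it takes over 72 s, if anything falls off the work surface, if the arm or the gripper's body presses on something with over 40 N, if the wrist force passes 120 N, or if a joint passes its speed limit or range.

## Working session

There is one attempt and no reset: what is moved stays moved. The work goes in short steps, Python scripts to look and compute and a shell command to move; the robot and the scene stay as the last step left them, time stands still between calls to the robot, and variables do not carry over. Pictures are saved under pics/ and viewed, and the job is handed in when it is done.

```bash
mkdir -p pics; python3 - <<'E'
from workcell import env
import cv2
s=env.get_state();print({k:s[k] for k in('t','position','tcp_rot','ft_force','width')})
for n in("scene","top"):
    cv2.imwrite(f'pics/{n}0.png',env.camera(n)[:,:,::-1])
    print(env.camera_model(n))
E
```

```text
{'t': 0.0, 'position': array([0.18825763, 0.69974848, 0.30299711]), 'tcp_rot': array([-4.11593754e-01, -3.11447167e+00,  2.56645517e-03]), 'ft_force': array([ 0.05334011, -1.68372867, -0.12133939]), 'width': 0.08545803426075237}
{'mtx': array([[481.76631233,   0.        , 323.75833894],
       [  0.        , 481.76631233, 197.58955086],
       [  0.        ,   0.        ,   1.        ]]), 'view': array([[ 0.80545439, -0.59262842,  0.00589705, -0.12007291],
       [-0.45018325, -0.61826493, -0.64426975,  0.49107703],
       [ 0.38545851,  0.51627515, -0.76477559,  0.55703886],
       [ 0.        ,  0.        ,  0.        ,  1.        ]])}
{'mtx': array([[423.82783096,   0.        , 324.35564937],
       [  0.        , 423.82783096, 192.11699747],
       [  0.        ,   0.        ,   1.        ]]), 'view': array([[ 0.00585488, -0.99989696,  0.01310711,  0.36767727],
       [-0.99421815, -0.00722601, -0.10713572,  0.40725813],
       [ 0.1072194 , -0.01240406, -0.99415801,  0.90114169],
       [ 0.        ,  0.        ,  0.        ,  1.        ]])}
```

View pics/scene0.png

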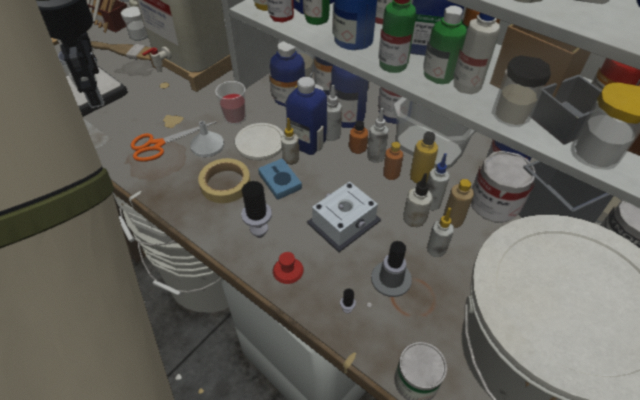

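View pics/top0.png

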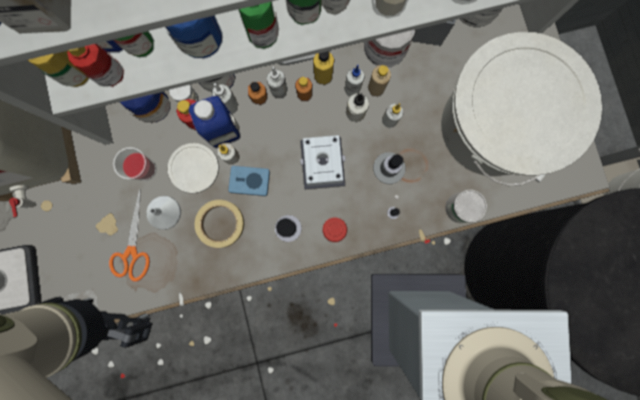

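Top view: the block is at about (322,160) and the stand with the pin at about (391,165). There are decoy pins, a larger one at (288,228) and a smaller one at (393,212). I'll enlarge these areas.

```bash
python3 - <<'E'
import cv2,numpy as np
t=cv2.imread('pics/top0.png');s=cv2.imread('pics/scene0.png')
a=cv2.resize(t[120:200,290:420],None,fx=6,fy=6,interpolation=cv2.INTER_CUBIC)
b=cv2.resize(s[175:305,300:420],None,fx=4.6,fy=4.6,interpolation=cv2.INTER_CUBIC)
cv2.imwrite('pics/t1.png',a);cv2.imwrite('pics/s1.png',b)
E
```

```text
(no output)
```

View pics/t1.png

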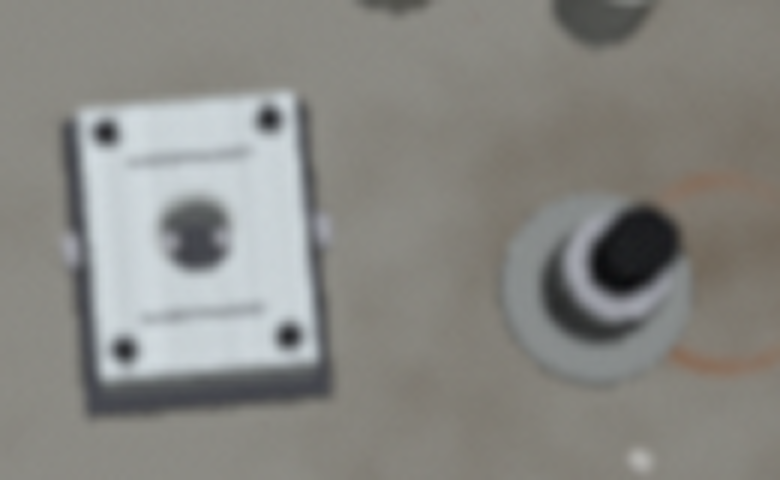

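View pics/s1.png

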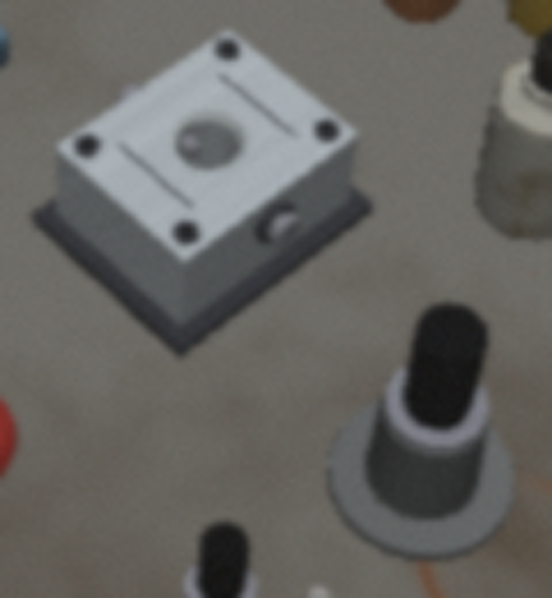

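```bash
cat > h.py <<'E'
import numpy as np
from workcell import env
def ray(name,px,z,M=None):
    m=M or env.camera_model(name);V=m['view'];R=V[:3,:3];c=-R.T@V[:3,3]
    d=R.T@np.linalg.inv(m['mtx'])@np.array([px[0],px[1],1.]);return c+d*(z-c[2])/d[2]
def proj(name,p,M=None):
    m=M or env.camera_model(name);q=m['view']@np.append(p,1);q=m['mtx']@q[:3];return q[:2]/q[2]
E
python3 - <<'E'
from h import *
T=lambda x,y:(290+(x+.5)/6-.5,120+(y+.5)/6-.5)
S=lambda x,y:(300+(x+.5)/4.6-.5,175+(y+.5)/4.6-.5)
ts=[ray('top',T(*p),.053) for p in[(105,132),(269,118),(289,337),(124,350)]]
ss=[ray('scene',S(*p),.053) for p in[(88,146),(227,50),(326,131),(186,232)]]
for a in ts:print('t',a)
for a in ss:print('s',a)
print(np.mean(ts,0),np.mean(ss,0))
print('bore',ray('top',T(196,233),.052),ray('scene',S(210,143),.052))
print('knobtop',ray('top',T(640,243),.1),ray('scene',S(451,330),.1))
print('foot',ray('top',T(597,288),.006),ray('scene',S(421,478),.006))
for n,f in(('top',T),('scene',S)): pass
print(proj('wrist',[.5,-.2,0]))
E
```

```text
t [0.50863383 0.40798528 0.053     ]
t [0.51419181 0.35007197 0.053     ]
t [0.4360298  0.34280323 0.053     ]
t [0.43098661 0.40054696 0.053     ]
s [0.43089131 0.39917341 0.053     ]
s [0.50785847 0.40676171 0.053     ]
s [0.51310834 0.34893075 0.053     ]
s [0.43639941 0.34191232 0.053     ]
[0.47246051 0.37535186 0.053     ] [0.47206438 0.37419455 0.053     ]
bore [0.47291148 0.37561534 0.052     ] [0.47193934 0.37220014 0.052     ]
knobtop [0.46169169 0.2277992  0.1       ] [0.46255574 0.2262945  0.1       ]
foot [0.46217376 0.22663373 0.006     ] [0.46011286 0.22337207 0.006     ]
[-121.95425712  462.51384472]
```

```bash
cat >> h.py <<'E'
from scipy.spatial.transform import Rotation as Ro
def to(p):
    s=env.get_state();R=Ro.from_rotvec(s['tcp_rot']).as_matrix()
    return (R.T@(np.array(p)-s['position'])*100).round(2)
def info():
    s=env.get_state();R=Ro.from_rotvec(s['tcp_rot']).as_matrix()
    print('t',s['t'],'pos',s['position'].round(4),'ft',s['ft_force'].round(2),'tq',s['torque'].round(2),'w',round(float(s['width']),4))
    print(R.round(3),'vertfix(tool rv)',Ro.align_vectors([[0,0,-1]],[[0,0,1]])[0].as_rotvec() if 0 else (R.T@np.cross(R[:,2],[0,0,-1])).round(4))
E
python3 - <<'E'
from h import *
info();print(to([.462,.227,.25]));m=env.camera_model('wrist');V=m['view'];s=env.get_state()
R=Ro.from_rotvec(s['tcp_rot']).as_matrix();c=-V[:3,:3].T@V[:3,3];print('cam in tool',R.T@(c-s['position']),(R.T@V[:3,:3].T).round(2),m['mtx'])
E
```

```text
t 0.1 pos [0.1883 0.6998 0.3031] ft [-0.69 -0.01  0.95] tq [ 0.   -0.02 -0.01] w 0.0856
[[-0.966  0.26  -0.   ]
 [ 0.26   0.966 -0.001]
 [-0.    -0.001 -1.   ]] vertfix(tool rv) [-0.0014  0.0001  0.    ]
[-38.71 -38.54   5.37]
cam in tool [ 0.07912693 -0.00030791 -0.06933691] [[-0.   -0.95 -0.31]
 [ 1.   -0.   -0.  ]
 [-0.   -0.31  0.95]] [[306.14164345   0.         320.03354606]
 [  0.         306.14164345 198.97494992]
 [  0.           0.           1.        ]]
```

```bash
python3 -m jog '[{"tx":-3,"ty":-3},{"tx":-6.4,"ty":-6.4},{"tx":-9.7,"ty":-9.7},{"tx":-13,"ty":-13},{"tx":-16.3,"ty":-16.3},{"tx":-19.6,"ty":-19.6},{"tx":-22.9,"ty":-22.9},{"tx":-26.2,"ty":-26.2},{"tx":-28.5,"ty":-28.5},{"tx":-30,"ty":-30}]' 8.5 ; python3 - <<'E'
from h import *
info();print(to([.462,.227,.25]))
E
```

```text
t 0.1 pos [0.1883 0.6998 0.3031] ft [-0.69 -0.01  0.95] tq [ 0.   -0.02 -0.01] w 0.0856
[[-0.966  0.26  -0.   ]
 [ 0.26   0.966 -0.001]
 [-0.    -0.001 -1.   ]] vertfix(tool rv) [-0.0014  0.0001  0.    ]
[-38.71 -38.54   5.37]schema error: expected keys tx, ty, tz, wx, wy, wz
```

```bash
python3 -m jog '[{"tx":-3,"ty":-3,"tz":0,"wx":0,"wy":0,"wz":0},{"tx":-6.4,"ty":-6.4,"tz":0,"wx":0,"wy":0,"wz":0},{"tx":-9.7,"ty":-9.7,"tz":0,"wx":0,"wy":0,"wz":0},{"tx":-13,"ty":-13,"tz":0,"wx":0,"wy":0,"wz":0},{"tx":-16.3,"ty":-16.3,"tz":0,"wx":0,"wy":0,"wz":0},{"tx":-19.6,"ty":-19.6,"tz":0,"wx":0,"wy":0,"wz":0},{"tx":-22.9,"ty":-22.9,"tz":0,"wx":0,"wy":0,"wz":0},{"tx":-26.2,"ty":-26.2,"tz":0,"wx":0,"wy":0,"wz":0},{"tx":-28.5,"ty":-28.5,"tz":0,"wx":0,"wy":0,"wz":0},{"tx":-30,"ty":-30,"tz":0,"wx":0,"wy":0,"wz":0}]' 8.5 ; python3 - <<'E'
from h import *
info();print(to([.462,.227,.25]))
E
```

```text
t: 1.1
position: [0.4013, 0.3296, 0.3038]
tcp_rot: [0.416, 3.114, -0.002]
ft_force: [-0.9, 1.0, -0.1]
width: 0.0848
t 1.1 pos [0.4013 0.3296 0.3038] ft [-0.92  0.95 -0.05] tq [ 0.06 -0.02  0.01] w 0.0848
[[-0.965  0.263  0.   ]
 [ 0.263  0.965 -0.001]
 [-0.    -0.001 -1.   ]] vertfix(tool rv) [-0.0009  0.0003  0.    ]
[-8.55 -8.3   5.39]
```

```bash
python3 -m jog '[{"tx":-2,"ty":-2,"tz":1,"wx":0,"wy":0,"wz":0},{"tx":-4,"ty":-4,"tz":2,"wx":0,"wy":0,"wz":0},{"tx":-6,"ty":-6,"tz":3,"wx":0,"wy":0,"wz":0},{"tx":-7.5,"ty":-7.3,"tz":4,"wx":0,"wy":0,"wz":0},{"tx":-8.5,"ty":-8.3,"tz":5,"wx":0,"wy":0,"wz":0},{"tx":-8.5,"ty":-8.3,"tz":5.4,"wx":0,"wy":0,"wz":0},{"tx":-8.5,"ty":-8.3,"tz":5.4,"wx":0,"wy":0,"wz":0},{"tx":-8.5,"ty":-8.3,"tz":5.4,"wx":0,"wy":0,"wz":0},{"tx":-8.5,"ty":-8.3,"tz":5.4,"wx":0,"wy":0,"wz":0},{"tx":-8.5,"ty":-8.3,"tz":5.4,"wx":0,"wy":0,"wz":0}]' 8.5 ; python3 - <<'E'
from h import *
import cv2,pickle
info();print(to([.462,.227,.134]))
m=env.camera_model('wrist');pickle.dump(m,open('m1.pkl','wb'))
cv2.imwrite('pics/w1.png',env.camera('wrist')[:,:,::-1])
for p in([.462,.227,.1],[.462,.227,.055],[.462,.227,.006],[.4723,.3748,.052]):print(proj('wrist',p,m))
E
```

```text
t: 2.1
position: [0.4604, 0.231, 0.2503]
tcp_rot: [0.409, 3.114, 0.001]
ft_force: [0.6, -0.4, -0.3]
width: 0.0848
t 2.1 pos [0.4604 0.231  0.2503] ft [ 0.65 -0.37 -0.34] tq [ 0.01 -0.03 -0.01] w 0.0848
[[-0.966  0.259  0.   ]
 [ 0.259  0.966  0.   ]
 [-0.     0.001 -1.   ]] vertfix(tool rv) [ 0.0006  0.0003 -0.    ]
[-0.26 -0.36 11.63]
[315.751317   211.86882104]
[316.37179518 194.49482674]
[316.86071986 180.80445862]
[480.50936052 162.83270911]
```

View pics/w1.png

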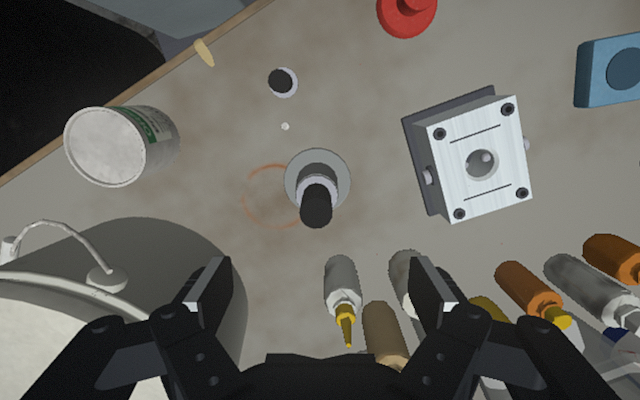

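```bash
python3 - <<'E'
from h import *
import cv2
info();print(to([.462,.227,.134]))
w=cv2.imread('pics/w1.png')
a=cv2.resize(w[140:240,270:370],None,fx=4,fy=4,interpolation=cv2.INTER_CUBIC)
b=cv2.resize(w[85:225,410:550],None,fx=2.857,fy=2.857,interpolation=cv2.INTER_CUBIC)
cv2.imwrite('pics/w1c.png',np.hstack([a,b[:400]]))
E
```

```text
t 2.15 pos [0.4605 0.2309 0.2502] ft [-0.3  -0.08 -0.4 ] tq [-0.03 -0.03  0.04] w 0.0853
[[-0.966  0.259  0.001]
 [ 0.259  0.966  0.   ]
 [-0.     0.001 -1.   ]] vertfix(tool rv) [0.0006 0.0004 0.    ]
[-0.24 -0.34 11.62]
```

View pics/w1c.png

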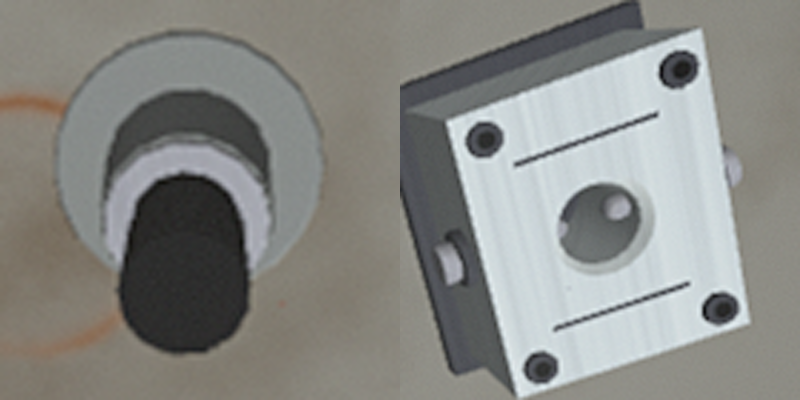

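```bash
python3 - <<'E'
from h import *
import pickle
m=pickle.load(open('m1.pkl','rb'))
A=lambda x,y:(270+(x+.5)/4-.5,140+(y+.5)/4-.5)
B=lambda x,y:(410+(x-400+.5)/2.857-.5,85+(y+.5)/2.857-.5)
print('knob',ray('wrist',A(184,289),.1,m),'foot',ray('wrist',A(189,156),.006,m))
q=[ray('wrist',B(*p),.053,m) for p in[(680,69),(485,139),(541,367),(720,308)]]
print(np.array(q),np.mean(q,0), 'bore',ray('wrist',B(605,228),.052,m))
E
```

```text
knob [0.46197978 0.22690539 0.1       ] foot [0.45971657 0.22763652 0.006     ]
[[0.43178296 0.40098316 0.053     ]
 [0.43705393 0.34297884 0.053     ]
 [0.51452488 0.35016952 0.053     ]
 [0.50922555 0.40772607 0.053     ]] [0.47314683 0.3754644  0.053     ] bore [0.47400199 0.37543587 0.052     ]
```

```bash
python3 -m jog '[{"tx":-0.2,"ty":-0.35,"tz":0.5,"wx":0,"wy":0,"wz":0},{"tx":-0.2,"ty":-0.35,"tz":1,"wx":0,"wy":0,"wz":0},{"tx":-0.2,"ty":-0.35,"tz":2,"wx":0,"wy":0,"wz":0},{"tx":-0.2,"ty":-0.35,"tz":3,"wx":0,"wy":0,"wz":0},{"tx":-0.2,"ty":-0.35,"tz":4,"wx":0,"wy":0,"wz":0},{"tx":-0.2,"ty":-0.35,"tz":5,"wx":0,"wy":0,"wz":0},{"tx":-0.2,"ty":-0.35,"tz":6,"wx":0,"wy":0,"wz":0},{"tx":-0.2,"ty":-0.35,"tz":6,"wx":0,"wy":0,"wz":0},{"tx":-0.2,"ty":-0.35,"tz":6,"wx":0,"wy":0,"wz":0},{"tx":-0.2,"ty":-0.35,"tz":6,"wx":0,"wy":0,"wz":0}]' 8.5 ; python3 - <<'E'
from h import *
info();print(to([.462,.227,.134]))
E
```

```text
t: 3.15
position: [0.4618, 0.2264, 0.1902]
tcp_rot: [0.412, 3.114, 0.0]
ft_force: [-0.2, 0.6, -0.0]
width: 0.0847
t 3.15 pos [0.4618 0.2264 0.1902] ft [-0.19  0.56 -0.03] tq [ 0.02 -0.    0.05] w 0.0847
[[-0.966  0.26   0.   ]
 [ 0.26   0.966  0.   ]
 [-0.     0.    -1.   ]] vertfix(tool rv) [ 0.0003  0.0004 -0.    ]
[0.   0.06 5.62]
```

```bash
python3 -m jog '[{"tx":0,"ty":0.06,"tz":1,"wx":0,"wy":0,"wz":0},{"tx":0,"ty":0.06,"tz":2,"wx":0,"wy":0,"wz":0},{"tx":0,"ty":0.06,"tz":3,"wx":0,"wy":0,"wz":0},{"tx":0,"ty":0.06,"tz":4,"wx":0,"wy":0,"wz":0},{"tx":0,"ty":0.06,"tz":4.6,"wx":0,"wy":0,"wz":0},{"tx":0,"ty":0.06,"tz":5.2,"wx":0,"wy":0,"wz":0},{"tx":0,"ty":0.06,"tz":5.5,"wx":0,"wy":0,"wz":0},{"tx":0,"ty":0.06,"tz":5.5,"wx":0,"wy":0,"wz":0},{"tx":0,"ty":0.06,"tz":5.5,"wx":0,"wy":0,"wz":0},{"tx":0,"ty":0.06,"tz":5.5,"wx":0,"wy":0,"wz":0}]' 8.5 ; python3 - <<'E'
from h import *
import cv2
info();print(to([.462,.227,.134]))
cv2.imwrite('pics/w2.png',env.camera('wrist')[:,:,::-1])
E
```

```text
t: 4.15
position: [0.462, 0.227, 0.1352]
tcp_rot: [0.412, 3.114, 0.001]
ft_force: [0.3, 0.3, -0.5]
width: 0.0851
t 4.15 pos [0.462  0.227  0.1352] ft [ 0.34  0.26 -0.47] tq [-0.03  0.03 -0.02] w 0.0851
[[-0.966  0.26   0.001]
 [ 0.26   0.966  0.   ]
 [-0.     0.    -1.   ]] vertfix(tool rv) [ 0.0005  0.0005 -0.    ]
[-0.   -0.    0.12]
```

View pics/w2.png

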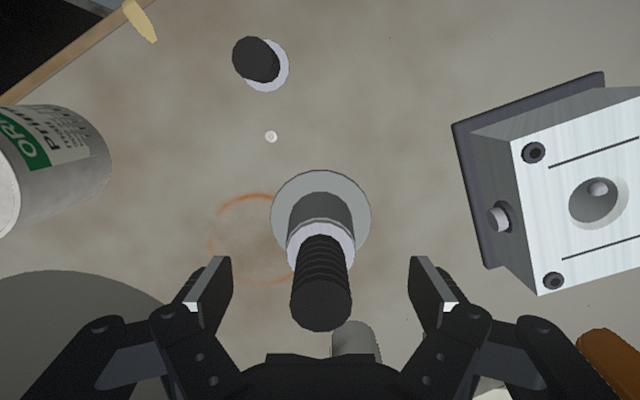

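The knob, at column 321, is centred between the pads. Closing the gripper.

```bash
python3 -m jog '[{"tx":0,"ty":0,"tz":0,"wx":0,"wy":0,"wz":0},{"tx":0,"ty":0,"tz":0,"wx":0,"wy":0,"wz":0},{"tx":0,"ty":0,"tz":0,"wx":0,"wy":0,"wz":0},{"tx":0,"ty":0,"tz":0,"wx":0,"wy":0,"wz":0},{"tx":0,"ty":0,"tz":0,"wx":0,"wy":0,"wz":0},{"tx":0,"ty":0,"tz":0,"wx":0,"wy":0,"wz":0},{"tx":0,"ty":0,"tz":0,"wx":0,"wy":0,"wz":0},{"tx":0,"ty":0,"tz":0,"wx":0,"wy":0,"wz":0},{"tx":0,"ty":0,"tz":0,"wx":0,"wy":0,"wz":0},{"tx":0,"ty":0,"tz":0,"wx":0,"wy":0,"wz":0}]' 0 80; python3 -c "
from h import *
info()"
```

```text
t: 5.2
position: [0.4618, 0.2268, 0.1351]
tcp_rot: [0.412, 3.114, -0.0]
ft_force: [-0.5, -1.7, 5.5]
width: 0.0246
t 5.2 pos [0.4618 0.2268 0.1351] ft [-0.53 -1.68  5.5 ] tq [-0.26  0.13 -0.02] w 0.0246
[[-0.966  0.26   0.   ]
 [ 0.26   0.966 -0.   ]
 [-0.    -0.    -1.   ]] vertfix(tool rv) [-0.      0.0002  0.    ]
```

```bash
python3 -m jog '[{"tx":0,"ty":0,"tz":-0.3,"wx":0,"wy":0,"wz":0},{"tx":0,"ty":0,"tz":-1,"wx":0,"wy":0,"wz":0},{"tx":0,"ty":0,"tz":-2,"wx":0,"wy":0,"wz":0},{"tx":0,"ty":0,"tz":-3.2,"wx":0,"wy":0,"wz":0},{"tx":0,"ty":0,"tz":-4.4,"wx":0,"wy":0,"wz":0},{"tx":0,"ty":0,"tz":-5.6,"wx":0,"wy":0,"wz":0},{"tx":0,"ty":0,"tz":-6.8,"wx":0,"wy":0,"wz":0},{"tx":0,"ty":0,"tz":-8,"wx":0,"wy":0,"wz":0},{"tx":0,"ty":0,"tz":-8,"wx":0,"wy":0,"wz":0},{"tx":0,"ty":0,"tz":-8,"wx":0,"wy":0,"wz":0}]'; python3 -c "
from h import *
info();print(to([.473,.3753,.215]))"
```

```text
t: 6.2
position: [0.4618, 0.227, 0.2152]
tcp_rot: [0.411, 3.114, 0.001]
ft_force: [0.7, -0.8, -1.1]
width: 0.0248
t 6.2 pos [0.4618 0.227  0.2152] ft [ 0.74 -0.79 -1.13] tq [-0.02 -0.02 -0.05] w 0.0248
[[-0.966  0.26   0.001]
 [ 0.26   0.966  0.   ]
 [-0.001  0.001 -1.   ]] vertfix(tool rv) [ 0.0005  0.0005 -0.    ]
[ 2.78 14.61  0.02]
```

```bash
python3 -m jog '[{"tx":0.3,"ty":1.5,"tz":0,"wx":0,"wy":0,"wz":0},{"tx":0.8,"ty":4,"tz":0,"wx":0,"wy":0,"wz":0},{"tx":1.3,"ty":7,"tz":0,"wx":0,"wy":0,"wz":0},{"tx":1.9,"ty":10,"tz":0,"wx":0,"wy":0,"wz":0},{"tx":2.4,"ty":12.5,"tz":0,"wx":0,"wy":0,"wz":0},{"tx":2.7,"ty":14,"tz":0,"wx":0,"wy":0,"wz":0},{"tx":2.8,"ty":14.6,"tz":0,"wx":0,"wy":0,"wz":0},{"tx":2.8,"ty":14.6,"tz":0,"wx":0,"wy":0,"wz":0},{"tx":2.8,"ty":14.6,"tz":0,"wx":0,"wy":0,"wz":0},{"tx":2.8,"ty":14.6,"tz":0,"wx":0,"wy":0,"wz":0}]'; python3 - <<'E'
from h import *
import cv2,pickle
info();print(to([.473,.3753,.215]))
m=env.camera_model('wrist');pickle.dump(m,open('m3.pkl','wb'))
w=env.camera('wrist')[:,:,::-1];cv2.imwrite('pics/w3.png',w)
for n in('top','scene'):cv2.imwrite(f'pics/{n}3.png',env.camera(n)[:,:,::-1])
E
```

```text
t: 7.2
position: [0.4729, 0.3737, 0.2149]
tcp_rot: [-0.414, -3.114, 0.001]
ft_force: [-0.1, -0.6, -1.2]
width: 0.0241
t 7.2 pos [0.4729 0.3737 0.2149] ft [-0.12 -0.64 -1.19] tq [-0.03  0.01  0.  ] w 0.0241
[[-0.965  0.261 -0.   ]
 [ 0.261  0.965 -0.001]
 [-0.    -0.001 -1.   ]] vertfix(tool rv) [-0.0009  0.     -0.    ]
[ 0.03  0.15 -0.01]
```

View pics/w3.png

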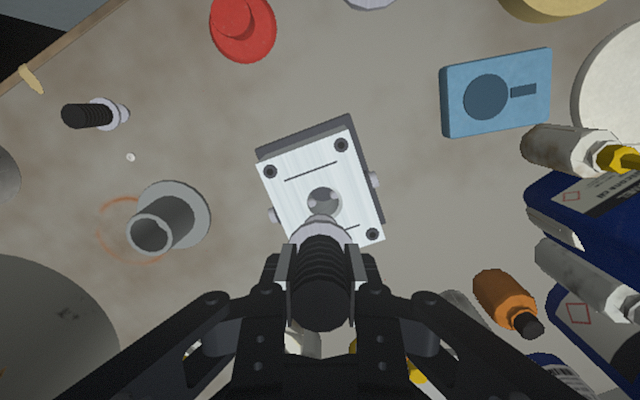

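View pics/scene3.png

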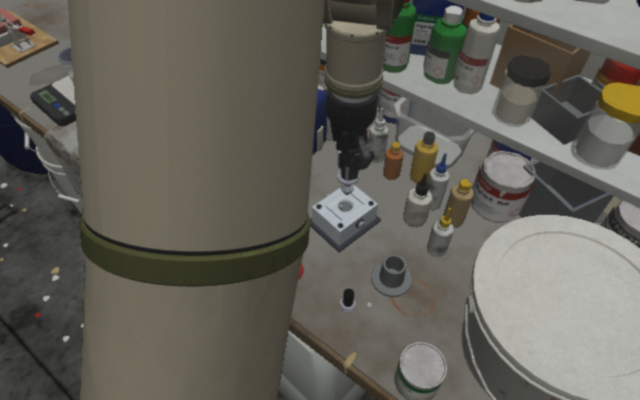

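```bash
python3 - <<'E'
from h import *
import cv2,pickle
m=pickle.load(open('m3.pkl','rb'))
w=cv2.imread('pics/w3.png');s=cv2.imread('pics/scene3.png')
a=cv2.resize(w[120:270,245:395],None,fx=2.667,fy=2.667,interpolation=cv2.INTER_CUBIC)
b=cv2.resize(s[140:250,305:385][:80],None,fx=5,fy=5,interpolation=cv2.INTER_CUBIC)
cv2.imwrite('pics/c3.png',np.hstack([a[:400],b]))
print(a.shape,b.shape)
p=np.array([.4729,.3737])
for z in(.088,.130,.135):print(z,proj('wrist',[*p,z],m),proj('scene',[*p,z]))
print(proj('wrist',[.473,.3753,.052],m))
A=lambda x,y:(245+(x+.5)/2.667-.5,120+(y+.5)/2.667-.5)
E
```

```text
(400, 400, 3) (400, 400, 3)
0.088 [320.5956049  220.17880268] [345.97099305 192.2670198 ]
0.13 [320.6769254  248.33477781] [346.97095935 176.40882243]
0.135 [320.68920746 252.58725146] [347.09516449 174.43908647]
[322.50756154 202.96200187]
```

View pics/c3.png

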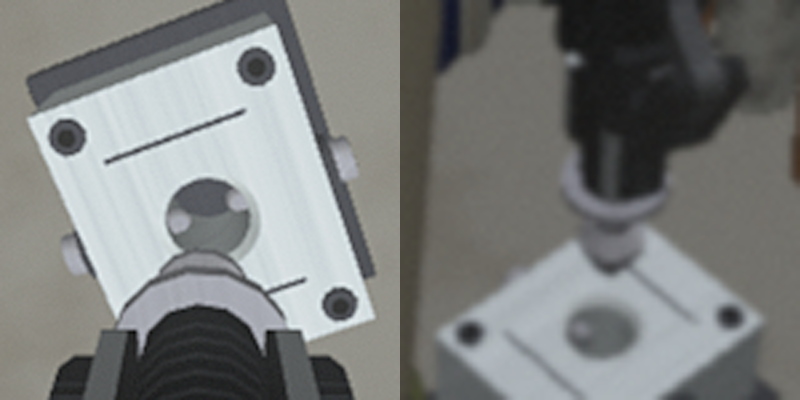

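```bash
python3 - <<'E'
from h import *
import pickle
m=pickle.load(open('m3.pkl','rb'))
A=lambda x,y:(245+(x+.5)/2.667-.5,120+(y+.5)/2.667-.5)
q=[ray('wrist',A(*p),.053,m) for p in[(67,137),(257,67),(340,303)]]
print(np.array(q),'centre',(q[0]+q[2])/2)
for p in[(165,220),(262,220),(212,220),(207,177)]:print(p,ray('wrist',A(*p),.052,m))
s=lambda x,y:(305+(x-400+.5)/5-.5,140+(y+.5)/5-.5)
print('tip scene px',s(612,270),'collar',s(616,190))
print([ray('scene',s(*p),.053) for p in[(470,333),(730,316)]])
print('mouth scene',ray('scene',s(602,331),.052))
E
```

```text
[[0.4369261  0.34289815 0.053     ]
 [0.43178785 0.40079784 0.053     ]
 [0.50888145 0.40802369 0.053     ]] centre [0.47290377 0.37546092 0.053     ]
(165, 220) [0.46901523 0.36315007 0.052     ]
(262, 220) [0.47663947 0.39124183 0.052     ]
(212, 220) [0.47270961 0.37676213 0.052     ]
(207, 177) [0.45939293 0.37879298 0.052     ]
tip scene px (347.0, 193.6) collar (347.8, 177.6)
[array([0.43089009, 0.39960886, 0.053     ]), array([0.51373527, 0.34932814, 0.053     ])]
mouth scene [0.47139587 0.37228813 0.052     ]
```

```bash
python3 -m jog '[{"tx":0,"ty":0.15,"tz":0.5,"wx":0,"wy":0,"wz":0},{"tx":0,"ty":0.15,"tz":1.2,"wx":0,"wy":0,"wz":0},{"tx":0,"ty":0.15,"tz":2,"wx":0,"wy":0,"wz":0},{"tx":0,"ty":0.15,"tz":2.7,"wx":0,"wy":0,"wz":0},{"tx":0,"ty":0.15,"tz":3.2,"wx":0,"wy":0,"wz":0},{"tx":0,"ty":0.15,"tz":3.6,"wx":0,"wy":0,"wz":0},{"tx":0,"ty":0.15,"tz":3.9,"wx":0,"wy":0,"wz":0},{"tx":0,"ty":0.15,"tz":4.2,"wx":0,"wy":0,"wz":0},{"tx":0,"ty":0.15,"tz":4.2,"wx":0,"wy":0,"wz":0},{"tx":0,"ty":0.15,"tz":4.2,"wx":0,"wy":0,"wz":0}]'; python3 - <<'E'
from h import *
import cv2,pickle
info();print(to([.473,.3754,.1371]))
w=env.camera('wrist')[:,:,::-1];s=env.camera('scene')[:,:,::-1]
a=cv2.resize(w[120:270,245:395],None,fx=2.667,fy=2.667,interpolation=cv2.INTER_CUBIC)
b=cv2.resize(s[155:235,305:385],None,fx=5,fy=5,interpolation=cv2.INTER_CUBIC)
cv2.imwrite('pics/c4.png',np.hstack([a[:400],b]))
E
```

```text
t: 8.35
position: [0.4732, 0.3767, 0.173]
tcp_rot: [0.412, 3.114, 0.0]
ft_force: [-0.4, 0.6, -1.0]
width: 0.0245
t 8.35 pos [0.4732 0.3767 0.173 ] ft [-0.41  0.57 -1.  ] tq [-0.02  0.02  0.05] w 0.0245
[[-0.966  0.26   0.   ]
 [ 0.26   0.966  0.   ]
 [-0.     0.    -1.   ]] vertfix(tool rv) [ 0.0001  0.0001 -0.    ]
[-0.02 -0.13  3.59]
```

View pics/c4.png

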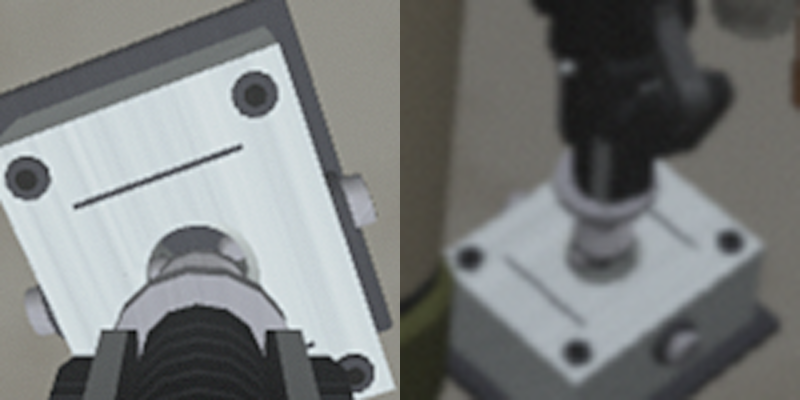

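```bash
python3 - <<'E'
from h import *
import cv2,pickle
info();
w=env.camera('wrist')[:,:,::-1];s=env.camera('scene')[:,:,::-1]
a=cv2.resize(w[195:245,290:350],None,fx=9,fy=9,interpolation=cv2.INTER_CUBIC)[:,:540]
b=cv2.resize(s[190:220,330:360],None,fx=8.6,fy=15,interpolation=cv2.INTER_CUBIC)
cv2.imwrite('pics/c5.png',np.hstack([a,b]))
E
```

```text
t 8.45 pos [0.4732 0.3767 0.1731] ft [-0.08  0.45 -1.23] tq [0.03 0.02 0.05] w 0.0244
[[-0.966  0.26   0.   ]
 [ 0.26   0.966  0.   ]
 [-0.     0.    -1.   ]] vertfix(tool rv) [0.0003 0.0002 0.    ]
```

View pics/c5.png

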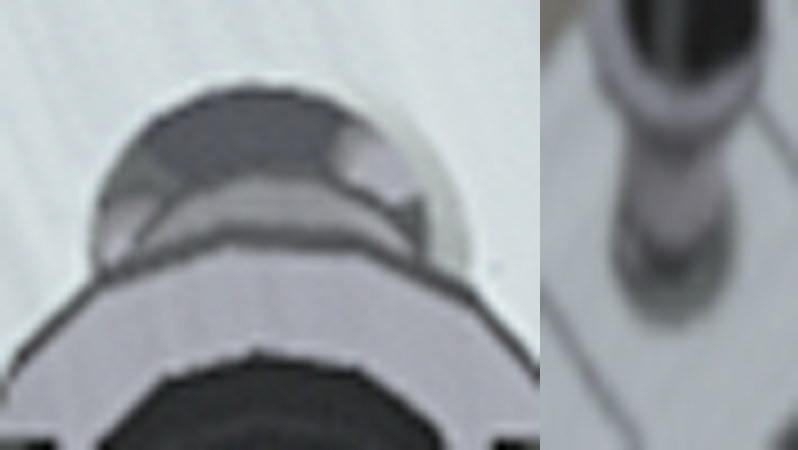

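```bash
python3 - <<'E'
from h import *
import cv2
s=env.get_state();m=env.camera_model('wrist')
w=env.camera('wrist')[:,:,::-1]
cv2.imwrite('pics/c6.png',cv2.resize(w[135:275,235:395],None,fx=5,fy=4.25,interpolation=cv2.INTER_CUBIC))
A=lambda x,y:(245+(x+.5)/2.667-.5,120+(y+.5)/2.667-.5)
for z in(.052,.053,.054):
  q=[ray('wrist',A(*p),z,m) for p in[(27,178),(255,95),(357,373)]]
  print(np.linalg.norm(q[0]-q[1]),np.linalg.norm(q[1]-q[2]),'centre',(q[0]+q[2])/2-s['position'],s['position'])
E
```

```text
0.05836704481695007 0.07848969147075203 centre [ 0.00048631 -0.00104186 -0.12111014] [0.47318394 0.37668833 0.17311014]
0.05806057473223394 0.07807756263212702 centre [ 8.20049633e-05 -9.30040784e-04 -1.20110143e-01] [0.47318394 0.37668833 0.17311014]
0.05775410464751785 0.07766543379350212 centre [-0.0003223  -0.00081822 -0.11911014] [0.47318394 0.37668833 0.17311014]
```

View pics/c6.png

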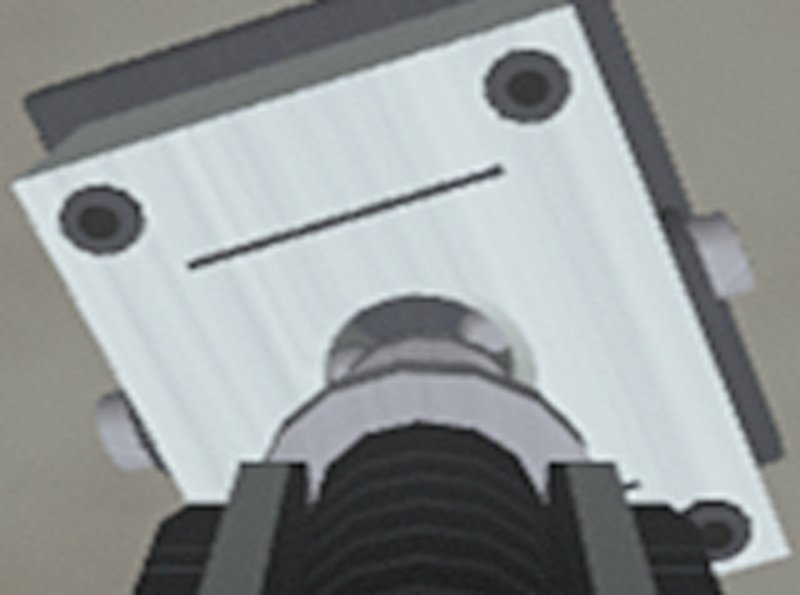

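```bash
python3 -m jog '[{"tx":0,"ty":-0.08,"tz":0.1,"wx":0,"wy":0,"wz":0},{"tx":0,"ty":-0.08,"tz":0.2,"wx":0,"wy":0,"wz":0},{"tx":0,"ty":-0.08,"tz":0.3,"wx":0,"wy":0,"wz":0},{"tx":0,"ty":-0.08,"tz":0.4,"wx":0,"wy":0,"wz":0},{"tx":0,"ty":-0.08,"tz":0.5,"wx":0,"wy":0,"wz":0},{"tx":0,"ty":-0.08,"tz":0.6,"wx":0,"wy":0,"wz":0},{"tx":0,"ty":-0.08,"tz":0.7,"wx":0,"wy":0,"wz":0},{"tx":0,"ty":-0.08,"tz":0.8,"wx":0,"wy":0,"wz":0},{"tx":0,"ty":-0.08,"tz":0.9,"wx":0,"wy":0,"wz":0},{"tx":0,"ty":-0.08,"tz":0.9,"wx":0,"wy":0,"wz":0}]'; python3 -c "
from h import *
info()"
```

```text
t: 9.6
position: [0.4729, 0.3759, 0.1638]
tcp_rot: [0.411, 3.114, 0.0]
ft_force: [0.0, 1.3, -1.0]
width: 0.0243
t 9.6 pos [0.4729 0.3759 0.1638] ft [ 0.04  1.26 -1.04] tq [ 0.13 -0.   -0.02] w 0.0243
[[-0.966  0.26   0.   ]
 [ 0.26   0.966  0.   ]
 [-0.     0.    -1.   ]] vertfix(tool rv) [0.0001 0.0001 0.    ]
```

```bash
python3 -m jog '[{"tx":0,"ty":0,"tz":0.05,"wx":0,"wy":0,"wz":0},{"tx":0,"ty":0,"tz":0.1,"wx":0,"wy":0,"wz":0},{"tx":0,"ty":0,"tz":0.15,"wx":0,"wy":0,"wz":0},{"tx":0,"ty":0,"tz":0.2,"wx":0,"wy":0,"wz":0},{"tx":0,"ty":0,"tz":0.25,"wx":0,"wy":0,"wz":0},{"tx":0,"ty":0,"tz":0.3,"wx":0,"wy":0,"wz":0},{"tx":0,"ty":0,"tz":0.35,"wx":0,"wy":0,"wz":0},{"tx":0,"ty":0,"tz":0.4,"wx":0,"wy":0,"wz":0},{"tx":0,"ty":0,"tz":0.4,"wx":0,"wy":0,"wz":0},{"tx":0,"ty":0,"tz":0.4,"wx":0,"wy":0,"wz":0}]'; python3 -c "
from h import *
info()"
```

```text
t: 10.6
position: [0.473, 0.3759, 0.1599]
tcp_rot: [0.412, 3.114, 0.0]
ft_force: [-0.8, -0.9, 3.7]
width: 0.0245
t 10.6 pos [0.473  0.3759 0.1599] ft [-0.84 -0.91  3.73] tq [ 0.04  0.2  -0.04] w 0.0245
[[-0.966  0.26   0.   ]
 [ 0.26   0.966  0.   ]
 [-0.     0.    -1.   ]] vertfix(tool rv) [0.0002 0.0002 0.    ]
```

```bash
python3 -m jog '[{"tx":0,"ty":0,"tz":0.1,"wx":0,"wy":0,"wz":0},{"tx":0,"ty":0,"tz":0.2,"wx":0,"wy":0,"wz":0},{"tx":0,"ty":0,"tz":0.3,"wx":0,"wy":0,"wz":0},{"tx":0,"ty":0,"tz":0.4,"wx":0,"wy":0,"wz":0},{"tx":0,"ty":0,"tz":0.5,"wx":0,"wy":0,"wz":0},{"tx":0,"ty":0,"tz":0.6,"wx":0,"wy":0,"wz":0},{"tx":0,"ty":0,"tz":0.7,"wx":0,"wy":0,"wz":0},{"tx":0,"ty":0,"tz":0.8,"wx":0,"wy":0,"wz":0},{"tx":0,"ty":0,"tz":0.8,"wx":0,"wy":0,"wz":0},{"tx":0,"ty":0,"tz":0.8,"wx":0,"wy":0,"wz":0}]'; python3 -c "
from h import *
info()"
```

```text
t: 11.6
position: [0.4729, 0.3759, 0.1517]
tcp_rot: [-0.411, -3.114, 0.0]
ft_force: [0.1, 0.6, 2.8]
width: 0.0244
t 11.6 pos [0.4729 0.3759 0.1517] ft [0.12 0.62 2.76] tq [0.19 0.09 0.01] w 0.0244
[[-0.966  0.26  -0.   ]
 [ 0.26   0.966 -0.   ]
 [ 0.    -0.    -1.   ]] vertfix(tool rv) [-0.0002 -0.0001 -0.    ]
```

```bash
python3 -m jog '[{"tx":0,"ty":0,"tz":0.1,"wx":0,"wy":0,"wz":0},{"tx":0,"ty":0,"tz":0.2,"wx":0,"wy":0,"wz":0},{"tx":0,"ty":0,"tz":0.3,"wx":0,"wy":0,"wz":0},{"tx":0,"ty":0,"tz":0.4,"wx":0,"wy":0,"wz":0},{"tx":0,"ty":0,"tz":0.5,"wx":0,"wy":0,"wz":0},{"tx":0,"ty":0,"tz":0.6,"wx":0,"wy":0,"wz":0},{"tx":0,"ty":0,"tz":0.7,"wx":0,"wy":0,"wz":0},{"tx":0,"ty":0,"tz":0.8,"wx":0,"wy":0,"wz":0},{"tx":0,"ty":0,"tz":0.8,"wx":0,"wy":0,"wz":0},{"tx":0,"ty":0,"tz":0.8,"wx":0,"wy":0,"wz":0}]'; python3 -c "
from h import *
info()"
```

```text
t: 12.6
position: [0.4726, 0.3757, 0.1435]
tcp_rot: [-0.411, -3.114, 0.001]
ft_force: [-1.4, 0.8, -7.4]
width: 0.0246
t 12.6 pos [0.4726 0.3757 0.1435] ft [-1.45  0.81 -7.43] tq [0.36 0.18 0.05] w 0.0246
[[-0.966  0.26  -0.001]
 [ 0.26   0.966 -0.001]
 [ 0.001 -0.001 -1.   ]] vertfix(tool rv) [-0.0008 -0.0005  0.    ]
```

```bash
python3 -m jog '[{"tx":0,"ty":0,"tz":0.1,"wx":0,"wy":0,"wz":0},{"tx":0,"ty":0,"tz":0.2,"wx":0,"wy":0,"wz":0},{"tx":0,"ty":0,"tz":0.3,"wx":0,"wy":0,"wz":0},{"tx":0,"ty":0,"tz":0.4,"wx":0,"wy":0,"wz":0},{"tx":0,"ty":0,"tz":0.45,"wx":0,"wy":0,"wz":0},{"tx":0,"ty":0,"tz":0.5,"wx":0,"wy":0,"wz":0},{"tx":0,"ty":0,"tz":0.55,"wx":0,"wy":0,"wz":0},{"tx":0,"ty":0,"tz":0.55,"wx":0,"wy":0,"wz":0},{"tx":0,"ty":0,"tz":0.55,"wx":0,"wy":0,"wz":0},{"tx":0,"ty":0,"tz":0.55,"wx":0,"wy":0,"wz":0}]'; python3 - <<'E'
from h import *
import cv2
info()
w=env.camera('wrist')[:,:,::-1];s=env.camera('scene')[:,:,::-1]
a=cv2.resize(w[140:280,245:385],(400,400),interpolation=cv2.INTER_CUBIC)
b=cv2.resize(s[155:235,305:385],None,fx=5,fy=5,interpolation=cv2.INTER_CUBIC)
cv2.imwrite('pics/c7.png',np.hstack([a[:400],b]))
E
```

```text
t: 13.6
position: [0.4729, 0.3758, 0.1384]
tcp_rot: [0.412, 3.114, -0.0]
ft_force: [-1.5, -0.3, -0.9]
width: 0.0242
t 13.6 pos [0.4729 0.3758 0.1384] ft [-1.54 -0.26 -0.86] tq [-0.07  0.24  0.  ] w 0.0242
[[-0.966  0.26   0.   ]
 [ 0.26   0.966 -0.   ]
 [-0.    -0.    -1.   ]] vertfix(tool rv) [-0.0001  0.0001  0.    ]
```

View pics/c7.png

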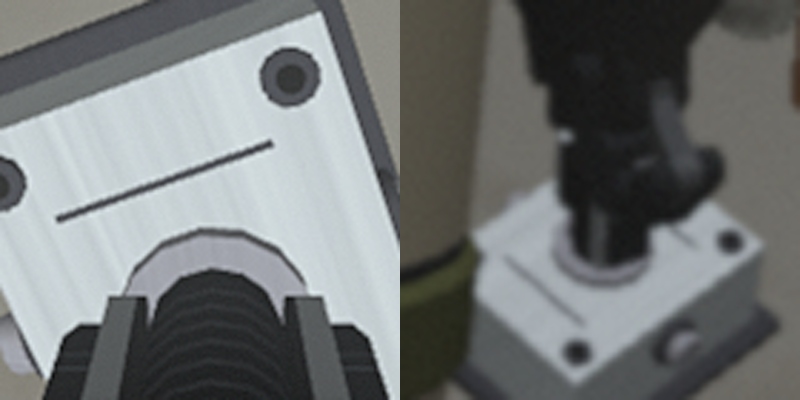

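The pin has snapped in and the collar is nearly down. I'll press the last few millimetres in small steps.

```bash
python3 -m jog '[{"tx":0,"ty":0,"tz":0.03,"wx":0,"wy":0,"wz":0},{"tx":0,"ty":0,"tz":0.06,"wx":0,"wy":0,"wz":0},{"tx":0,"ty":0,"tz":0.09,"wx":0,"wy":0,"wz":0},{"tx":0,"ty":0,"tz":0.12,"wx":0,"wy":0,"wz":0},{"tx":0,"ty":0,"tz":0.15,"wx":0,"wy":0,"wz":0},{"tx":0,"ty":0,"tz":0.15,"wx":0,"wy":0,"wz":0},{"tx":0,"ty":0,"tz":0.15,"wx":0,"wy":0,"wz":0},{"tx":0,"ty":0,"tz":0.15,"wx":0,"wy":0,"wz":0},{"tx":0,"ty":0,"tz":0.15,"wx":0,"wy":0,"wz":0},{"tx":0,"ty":0,"tz":0.15,"wx":0,"wy":0,"wz":0}]'; python3 -c "
from h import *
info()"
```

```text
t: 14.7
position: [0.4729, 0.3759, 0.1372]
tcp_rot: [0.412, 3.114, 0.0]
ft_force: [-2.6, -0.2, 5.0]
width: 0.0247
t 14.7 pos [0.4729 0.3759 0.1372] ft [-2.63 -0.19  5.02] tq [-0.22  0.57  0.  ] w 0.0247
[[-0.966  0.26   0.   ]
 [ 0.26   0.966  0.   ]
 [-0.     0.    -1.   ]] vertfix(tool rv) [0.0002 0.0001 0.    ]
```

```bash
python3 -m jog '[{"tx":0,"ty":0,"tz":0.03,"wx":0,"wy":0,"wz":0},{"tx":0,"ty":0,"tz":0.06,"wx":0,"wy":0,"wz":0},{"tx":0,"ty":0,"tz":0.09,"wx":0,"wy":0,"wz":0},{"tx":0,"ty":0,"tz":0.1,"wx":0,"wy":0,"wz":0},{"tx":0,"ty":0,"tz":0.1,"wx":0,"wy":0,"wz":0},{"tx":0,"ty":0,"tz":0.1,"wx":0,"wy":0,"wz":0},{"tx":0,"ty":0,"tz":0.1,"wx":0,"wy":0,"wz":0},{"tx":0,"ty":0,"tz":0.1,"wx":0,"wy":0,"wz":0},{"tx":0,"ty":0,"tz":0.1,"wx":0,"wy":0,"wz":0},{"tx":0,"ty":0,"tz":0.1,"wx":0,"wy":0,"wz":0}]'; python3 -c "
from h import *
info()"
```

```text
t: 15.7
position: [0.4729, 0.3759, 0.1372]
tcp_rot: [0.412, 3.114, 0.001]
ft_force: [-4.5, -2.3, 16.3]
width: 0.0242
t 15.7 pos [0.4729 0.3759 0.1372] ft [-4.52 -2.32 16.32] tq [-0.7   1.01 -0.03] w 0.0242
[[-0.966  0.26   0.001]
 [ 0.26   0.966  0.001]
 [-0.     0.001 -1.   ]] vertfix(tool rv) [0.0006 0.0004 0.    ]
```

Hard stop at TCP z 0.1372 with 16 N, so the pin is home. I'll start the tug in small steps.

```bash
python3 -m jog '[{"tx":0,"ty":0,"tz":-0.05,"wx":0,"wy":0,"wz":0},{"tx":0,"ty":0,"tz":-0.1,"wx":0,"wy":0,"wz":0},{"tx":0,"ty":0,"tz":-0.13,"wx":0,"wy":0,"wz":0},{"tx":0,"ty":0,"tz":-0.16,"wx":0,"wy":0,"wz":0},{"tx":0,"ty":0,"tz":-0.18,"wx":0,"wy":0,"wz":0},{"tx":0,"ty":0,"tz":-0.2,"wx":0,"wy":0,"wz":0},{"tx":0,"ty":0,"tz":-0.2,"wx":0,"wy":0,"wz":0},{"tx":0,"ty":0,"tz":-0.2,"wx":0,"wy":0,"wz":0},{"tx":0,"ty":0,"tz":-0.2,"wx":0,"wy":0,"wz":0},{"tx":0,"ty":0,"tz":-0.2,"wx":0,"wy":0,"wz":0}]'; python3 -c "
from h import *
info()"
```

```text
t: 16.7
position: [0.4729, 0.3758, 0.1379]
tcp_rot: [0.412, 3.114, -0.0]
ft_force: [-0.8, -0.8, -2.0]
width: 0.0243
t 16.7 pos [0.4729 0.3758 0.1379] ft [-0.77 -0.76 -2.01] tq [-0.02  0.2   0.01] w 0.0243
[[-0.966  0.26   0.   ]
 [ 0.26   0.966 -0.   ]
 [-0.    -0.    -1.   ]] vertfix(tool rv) [-0.0001  0.      0.    ]
```

```bash
python3 -m jog '[{"tx":0,"ty":0,"tz":-0.01,"wx":0,"wy":0,"wz":0},{"tx":0,"ty":0,"tz":-0.02,"wx":0,"wy":0,"wz":0},{"tx":0,"ty":0,"tz":-0.03,"wx":0,"wy":0,"wz":0},{"tx":0,"ty":0,"tz":-0.04,"wx":0,"wy":0,"wz":0},{"tx":0,"ty":0,"tz":-0.05,"wx":0,"wy":0,"wz":0},{"tx":0,"ty":0,"tz":-0.06,"wx":0,"wy":0,"wz":0},{"tx":0,"ty":0,"tz":-0.06,"wx":0,"wy":0,"wz":0},{"tx":0,"ty":0,"tz":-0.06,"wx":0,"wy":0,"wz":0},{"tx":0,"ty":0,"tz":-0.06,"wx":0,"wy":0,"wz":0},{"tx":0,"ty":0,"tz":-0.06,"wx":0,"wy":0,"wz":0}]'; python3 -c "
from h import *
info()"
```

```text
t: 17.7
position: [0.4729, 0.3759, 0.1385]
tcp_rot: [0.411, 3.114, 0.0]
ft_force: [-0.1, 0.4, -1.0]
width: 0.0244
t 17.7 pos [0.4729 0.3759 0.1385] ft [-0.12  0.4  -1.  ] tq [-0.08  0.17 -0.02] w 0.0244
[[-0.966  0.26   0.   ]
 [ 0.26   0.966  0.   ]
 [-0.     0.    -1.   ]] vertfix(tool rv) [ 0.0001  0.0001 -0.    ]
```

Still in the free play.

```bash
python3 -m jog '[{"tx":0,"ty":0,"tz":-0.01,"wx":0,"wy":0,"wz":0},{"tx":0,"ty":0,"tz":-0.02,"wx":0,"wy":0,"wz":0},{"tx":0,"ty":0,"tz":-0.03,"wx":0,"wy":0,"wz":0},{"tx":0,"ty":0,"tz":-0.04,"wx":0,"wy":0,"wz":0},{"tx":0,"ty":0,"tz":-0.05,"wx":0,"wy":0,"wz":0},{"tx":0,"ty":0,"tz":-0.06,"wx":0,"wy":0,"wz":0},{"tx":0,"ty":0,"tz":-0.07,"wx":0,"wy":0,"wz":0},{"tx":0,"ty":0,"tz":-0.08,"wx":0,"wy":0,"wz":0},{"tx":0,"ty":0,"tz":-0.08,"wx":0,"wy":0,"wz":0},{"tx":0,"ty":0,"tz":-0.08,"wx":0,"wy":0,"wz":0}]'; python3 -c "
from h import *
info()"
```

```text
t: 18.7
position: [0.4729, 0.3758, 0.1393]
tcp_rot: [0.412, 3.114, -0.0]
ft_force: [-0.7, 0.6, -1.5]
width: 0.0244
t 18.7 pos [0.4729 0.3758 0.1393] ft [-0.7   0.59 -1.53] tq [-0.03  0.26  0.02] w 0.0244
[[-0.966  0.26   0.   ]
 [ 0.26   0.966 -0.   ]
 [-0.    -0.    -1.   ]] vertfix(tool rv) [-0.  0. -0.]
```

```bash
python3 -m jog '[{"tx":0,"ty":0,"tz":-0.01,"wx":0,"wy":0,"wz":0},{"tx":0,"ty":0,"tz":-0.02,"wx":0,"wy":0,"wz":0},{"tx":0,"ty":0,"tz":-0.03,"wx":0,"wy":0,"wz":0},{"tx":0,"ty":0,"tz":-0.04,"wx":0,"wy":0,"wz":0},{"tx":0,"ty":0,"tz":-0.05,"wx":0,"wy":0,"wz":0},{"tx":0,"ty":0,"tz":-0.06,"wx":0,"wy":0,"wz":0},{"tx":0,"ty":0,"tz":-0.07,"wx":0,"wy":0,"wz":0},{"tx":0,"ty":0,"tz":-0.08,"wx":0,"wy":0,"wz":0},{"tx":0,"ty":0,"tz":-0.08,"wx":0,"wy":0,"wz":0},{"tx":0,"ty":0,"tz":-0.08,"wx":0,"wy":0,"wz":0}]'; python3 -c "
from h import *
info()"
```

```text
t: 19.7
position: [0.4729, 0.3759, 0.1401]
tcp_rot: [0.412, 3.114, -0.0]
ft_force: [-0.5, -1.4, -1.2]
width: 0.0244
t 19.7 pos [0.4729 0.3759 0.1401] ft [-0.53 -1.4  -1.15] tq [ 0.02  0.09 -0.01] w 0.0244
[[-0.966  0.26   0.   ]
 [ 0.26   0.966 -0.   ]
 [-0.    -0.    -1.   ]] vertfix(tool rv) [-0.      0.0001  0.    ]
```

```bash
python3 -m jog '[{"tx":0,"ty":0,"tz":-0.01,"wx":0,"wy":0,"wz":0},{"tx":0,"ty":0,"tz":-0.02,"wx":0,"wy":0,"wz":0},{"tx":0,"ty":0,"tz":-0.03,"wx":0,"wy":0,"wz":0},{"tx":0,"ty":0,"tz":-0.04,"wx":0,"wy":0,"wz":0},{"tx":0,"ty":0,"tz":-0.05,"wx":0,"wy":0,"wz":0},{"tx":0,"ty":0,"tz":-0.06,"wx":0,"wy":0,"wz":0},{"tx":0,"ty":0,"tz":-0.07,"wx":0,"wy":0,"wz":0},{"tx":0,"ty":0,"tz":-0.08,"wx":0,"wy":0,"wz":0},{"tx":0,"ty":0,"tz":-0.08,"wx":0,"wy":0,"wz":0},{"tx":0,"ty":0,"tz":-0.08,"wx":0,"wy":0,"wz":0}]'; python3 -c "
from h import *
info()"
```

```text
t: 20.7
position: [0.4729, 0.3759, 0.1409]
tcp_rot: [0.412, 3.114, 0.0]
ft_force: [-0.2, -0.1, -1.3]
width: 0.0244
t 20.7 pos [0.4729 0.3759 0.1409] ft [-0.2  -0.06 -1.27] tq [-0.03  0.15  0.  ] w 0.0244
[[-0.966  0.26   0.   ]
 [ 0.26   0.966  0.   ]
 [-0.     0.    -1.   ]] vertfix(tool rv) [0.     0.0001 0.    ]
```

```bash
python3 -m jog '[{"tx":0,"ty":0,"tz":-0.01,"wx":0,"wy":0,"wz":0},{"tx":0,"ty":0,"tz":-0.02,"wx":0,"wy":0,"wz":0},{"tx":0,"ty":0,"tz":-0.03,"wx":0,"wy":0,"wz":0},{"tx":0,"ty":0,"tz":-0.04,"wx":0,"wy":0,"wz":0},{"tx":0,"ty":0,"tz":-0.05,"wx":0,"wy":0,"wz":0},{"tx":0,"ty":0,"tz":-0.06,"wx":0,"wy":0,"wz":0},{"tx":0,"ty":0,"tz":-0.07,"wx":0,"wy":0,"wz":0},{"tx":0,"ty":0,"tz":-0.08,"wx":0,"wy":0,"wz":0},{"tx":0,"ty":0,"tz":-0.08,"wx":0,"wy":0,"wz":0},{"tx":0,"ty":0,"tz":-0.08,"wx":0,"wy":0,"wz":0}]'; python3 -c "
from h import *
info()"
```

```text
t: 21.7
position: [0.4729, 0.3759, 0.1417]
tcp_rot: [0.411, 3.114, 0.0]
ft_force: [-0.1, -0.2, -1.4]
width: 0.0245
t 21.7 pos [0.4729 0.3759 0.1417] ft [-0.09 -0.19 -1.37] tq [0.06 0.09 0.01] w 0.0245
[[-0.966  0.26   0.   ]
 [ 0.26   0.966  0.   ]
 [-0.     0.    -1.   ]] vertfix(tool rv) [0.0001 0.0001 0.    ]
```

```bash
python3 -m jog '[{"tx":0,"ty":0,"tz":-0.01,"wx":0,"wy":0,"wz":0},{"tx":0,"ty":0,"tz":-0.02,"wx":0,"wy":0,"wz":0},{"tx":0,"ty":0,"tz":-0.03,"wx":0,"wy":0,"wz":0},{"tx":0,"ty":0,"tz":-0.04,"wx":0,"wy":0,"wz":0},{"tx":0,"ty":0,"tz":-0.05,"wx":0,"wy":0,"wz":0},{"tx":0,"ty":0,"tz":-0.06,"wx":0,"wy":0,"wz":0},{"tx":0,"ty":0,"tz":-0.06,"wx":0,"wy":0,"wz":0},{"tx":0,"ty":0,"tz":-0.06,"wx":0,"wy":0,"wz":0},{"tx":0,"ty":0,"tz":-0.06,"wx":0,"wy":0,"wz":0},{"tx":0,"ty":0,"tz":-0.06,"wx":0,"wy":0,"wz":0}]'; python3 -c "
from h import *
info()"
```

```text
t: 22.7
position: [0.4729, 0.3759, 0.1422]
tcp_rot: [-0.412, -3.115, 0.0]
ft_force: [-1.2, 0.4, -3.6]
width: 0.0244
t 22.7 pos [0.4729 0.3759 0.1422] ft [-1.19  0.35 -3.56] tq [ 0.13  0.04 -0.01] w 0.0244
[[-0.966  0.26  -0.   ]
 [ 0.26   0.966 -0.   ]
 [ 0.    -0.    -1.   ]] vertfix(tool rv) [-0.0001 -0.     -0.    ]
```

```bash
python3 -m jog '[{"tx":0,"ty":0,"tz":-0.01,"wx":0,"wy":0,"wz":0},{"tx":0,"ty":0,"tz":-0.02,"wx":0,"wy":0,"wz":0},{"tx":0,"ty":0,"tz":-0.03,"wx":0,"wy":0,"wz":0},{"tx":0,"ty":0,"tz":-0.04,"wx":0,"wy":0,"wz":0},{"tx":0,"ty":0,"tz":-0.05,"wx":0,"wy":0,"wz":0},{"tx":0,"ty":0,"tz":-0.06,"wx":0,"wy":0,"wz":0},{"tx":0,"ty":0,"tz":-0.06,"wx":0,"wy":0,"wz":0},{"tx":0,"ty":0,"tz":-0.06,"wx":0,"wy":0,"wz":0},{"tx":0,"ty":0,"tz":-0.06,"wx":0,"wy":0,"wz":0},{"tx":0,"ty":0,"tz":-0.06,"wx":0,"wy":0,"wz":0}]'; python3 -c "
from h import *
info()"
```

```text
t: 23.7
position: [0.4729, 0.3759, 0.1428]
tcp_rot: [-0.411, -3.114, 0.0]
ft_force: [0.3, 1.1, -6.1]
width: 0.0244
t 23.7 pos [0.4729 0.3759 0.1428] ft [ 0.33  1.07 -6.09] tq [0.17 0.01 0.03] w 0.0244
[[-0.966  0.26  -0.   ]
 [ 0.26   0.966 -0.   ]
 [ 0.    -0.    -1.   ]] vertfix(tool rv) [-0.0001 -0.      0.    ]
```

```bash
python3 -m jog '[{"tx":0,"ty":0,"tz":-0.01,"wx":0,"wy":0,"wz":0},{"tx":0,"ty":0,"tz":-0.02,"wx":0,"wy":0,"wz":0},{"tx":0,"ty":0,"tz":-0.03,"wx":0,"wy":0,"wz":0},{"tx":0,"ty":0,"tz":-0.04,"wx":0,"wy":0,"wz":0},{"tx":0,"ty":0,"tz":-0.05,"wx":0,"wy":0,"wz":0},{"tx":0,"ty":0,"tz":-0.06,"wx":0,"wy":0,"wz":0},{"tx":0,"ty":0,"tz":-0.06,"wx":0,"wy":0,"wz":0},{"tx":0,"ty":0,"tz":-0.06,"wx":0,"wy":0,"wz":0},{"tx":0,"ty":0,"tz":-0.06,"wx":0,"wy":0,"wz":0},{"tx":0,"ty":0,"tz":-0.06,"wx":0,"wy":0,"wz":0}]'; python3 -c "
from h import *
info()"
```

```text
t: 24.7
position: [0.4728, 0.3758, 0.1434]
tcp_rot: [-0.411, -3.114, 0.0]
ft_force: [0.7, 0.8, -8.6]
width: 0.0242
t 24.7 pos [0.4728 0.3758 0.1434] ft [ 0.74  0.79 -8.61] tq [0.24 0.06 0.04] w 0.0242
[[-0.966  0.26  -0.   ]
 [ 0.26   0.966 -0.   ]
 [ 0.    -0.    -1.   ]] vertfix(tool rv) [-0.0001 -0.      0.    ]
```

```bash
python3 -m jog '[{"tx":0,"ty":0,"tz":-0.01,"wx":0,"wy":0,"wz":0},{"tx":0,"ty":0,"tz":-0.02,"wx":0,"wy":0,"wz":0},{"tx":0,"ty":0,"tz":-0.03,"wx":0,"wy":0,"wz":0},{"tx":0,"ty":0,"tz":-0.04,"wx":0,"wy":0,"wz":0},{"tx":0,"ty":0,"tz":-0.05,"wx":0,"wy":0,"wz":0},{"tx":0,"ty":0,"tz":-0.06,"wx":0,"wy":0,"wz":0},{"tx":0,"ty":0,"tz":-0.06,"wx":0,"wy":0,"wz":0},{"tx":0,"ty":0,"tz":-0.06,"wx":0,"wy":0,"wz":0},{"tx":0,"ty":0,"tz":-0.06,"wx":0,"wy":0,"wz":0},{"tx":0,"ty":0,"tz":-0.06,"wx":0,"wy":0,"wz":0}]'; python3 -c "
from h import *
info()"
```

```text
t: 25.7
position: [0.4729, 0.3758, 0.1441]
tcp_rot: [-0.412, -3.114, 0.0]
ft_force: [0.0, -0.2, -11.7]
width: 0.0246
t 25.7 pos [0.4729 0.3758 0.1441] ft [  0.02  -0.16 -11.74] tq [0.23 0.1  0.01] w 0.0246
[[-0.966  0.26  -0.   ]
 [ 0.26   0.966 -0.   ]
 [ 0.    -0.    -1.   ]] vertfix(tool rv) [-0.0001 -0.      0.    ]
```

```bash
python3 -m jog '[{"tx":0,"ty":0,"tz":-0.01,"wx":0,"wy":0,"wz":0},{"tx":0,"ty":0,"tz":-0.02,"wx":0,"wy":0,"wz":0},{"tx":0,"ty":0,"tz":-0.03,"wx":0,"wy":0,"wz":0},{"tx":0,"ty":0,"tz":-0.03,"wx":0,"wy":0,"wz":0},{"tx":0,"ty":0,"tz":-0.03,"wx":0,"wy":0,"wz":0},{"tx":0,"ty":0,"tz":-0.03,"wx":0,"wy":0,"wz":0},{"tx":0,"ty":0,"tz":-0.03,"wx":0,"wy":0,"wz":0},{"tx":0,"ty":0,"tz":-0.03,"wx":0,"wy":0,"wz":0},{"tx":0,"ty":0,"tz":-0.03,"wx":0,"wy":0,"wz":0},{"tx":0,"ty":0,"tz":-0.03,"wx":0,"wy":0,"wz":0}]'; python3 -c "
from h import *
info()"
```

```text
t: 26.7
position: [0.4728, 0.3759, 0.1444]
tcp_rot: [-0.412, -3.114, 0.0]
ft_force: [-0.9, 0.9, -12.6]
width: 0.0242
t 26.7 pos [0.4728 0.3759 0.1444] ft [ -0.93   0.92 -12.6 ] tq [0.28 0.1  0.04] w 0.0242
[[-0.966  0.26  -0.   ]
 [ 0.26   0.966 -0.   ]
 [ 0.    -0.    -1.   ]] vertfix(tool rv) [-0.0001 -0.      0.    ]
```

```bash
python3 -m jog '[{"tx":0,"ty":0,"tz":-0.01,"wx":0,"wy":0,"wz":0},{"tx":0,"ty":0,"tz":-0.01,"wx":0,"wy":0,"wz":0},{"tx":0,"ty":0,"tz":-0.01,"wx":0,"wy":0,"wz":0},{"tx":0,"ty":0,"tz":-0.01,"wx":0,"wy":0,"wz":0},{"tx":0,"ty":0,"tz":-0.01,"wx":0,"wy":0,"wz":0},{"tx":0,"ty":0,"tz":-0.01,"wx":0,"wy":0,"wz":0},{"tx":0,"ty":0,"tz":-0.01,"wx":0,"wy":0,"wz":0},{"tx":0,"ty":0,"tz":-0.01,"wx":0,"wy":0,"wz":0},{"tx":0,"ty":0,"tz":-0.01,"wx":0,"wy":0,"wz":0},{"tx":0,"ty":0,"tz":-0.01,"wx":0,"wy":0,"wz":0}]'; python3 -c "
from h import *
info()"
```

```text
t: 27.7
position: [0.4729, 0.3759, 0.1445]
tcp_rot: [0.412, 3.114, -0.0]
ft_force: [-0.2, 0.3, -11.7]
width: 0.0242
t 27.7 pos [0.4729 0.3759 0.1445] ft [ -0.25   0.34 -11.66] tq [0.16 0.14 0.02] w 0.0242
[[-0.966  0.26   0.   ]
 [ 0.26   0.966 -0.   ]
 [-0.    -0.    -1.   ]] vertfix(tool rv) [-0.      0.0001 -0.    ]
```

```bash
python3 - <<'E'
from h import *
f=[]
for i in range(8):
    env.camera('top');s=env.get_state();f.append([s['ft_force'][2],s['position'][2]*1000])
print(np.round(f,2).tolist(),np.mean(f,0),s['t'])
E
```

```text
[[-12.68, 144.48], [-13.05, 144.47], [-12.92, 144.46], [-12.88, 144.5], [-12.79, 144.48], [-12.75, 144.49], [-12.17, 144.49], [-12.25, 144.48]] [-12.68628493 144.48061373] 28.1
```

```bash
python3 -m jog '[{"tx":0,"ty":0,"tz":-0.01,"wx":0,"wy":0,"wz":0},{"tx":0,"ty":0,"tz":-0.02,"wx":0,"wy":0,"wz":0},{"tx":0,"ty":0,"tz":-0.02,"wx":0,"wy":0,"wz":0},{"tx":0,"ty":0,"tz":-0.02,"wx":0,"wy":0,"wz":0},{"tx":0,"ty":0,"tz":-0.02,"wx":0,"wy":0,"wz":0},{"tx":0,"ty":0,"tz":-0.02,"wx":0,"wy":0,"wz":0},{"tx":0,"ty":0,"tz":-0.02,"wx":0,"wy":0,"wz":0},{"tx":0,"ty":0,"tz":-0.02,"wx":0,"wy":0,"wz":0},{"tx":0,"ty":0,"tz":-0.02,"wx":0,"wy":0,"wz":0},{"tx":0,"ty":0,"tz":-0.02,"wx":0,"wy":0,"wz":0}]'; python3 -c "
from h import *
info()
f=[]
for i in range(6):
    env.camera('top');s=env.get_state();f.append(s['ft_force'][2])
print(np.mean(f),s['t'])"
```

```text
t: 29.1
position: [0.4729, 0.3759, 0.1447]
tcp_rot: [0.412, 3.114, -0.0]
ft_force: [-1.1, 0.8, -13.0]
width: 0.0241
t 29.1 pos [0.4729 0.3759 0.1447] ft [ -1.06   0.79 -13.01] tq [0.24 0.11 0.02] w 0.0241
[[-0.966  0.26   0.   ]
 [ 0.26   0.966 -0.   ]
 [-0.     0.    -1.   ]] vertfix(tool rv) [0. 0. 0.]
-13.097281588189142 29.4
```

```bash
python3 -m jog '[{"tx":0,"ty":0,"tz":0.08,"wx":0,"wy":0,"wz":0},{"tx":0,"ty":0,"tz":0.18,"wx":0,"wy":0,"wz":0},{"tx":0,"ty":0,"tz":0.3,"wx":0,"wy":0,"wz":0},{"tx":0,"ty":0,"tz":0.42,"wx":0,"wy":0,"wz":0},{"tx":0,"ty":0,"tz":0.54,"wx":0,"wy":0,"wz":0},{"tx":0,"ty":0,"tz":0.63,"wx":0,"wy":0,"wz":0},{"tx":0,"ty":0,"tz":0.7,"wx":0,"wy":0,"wz":0},{"tx":0,"ty":0,"tz":0.74,"wx":0,"wy":0,"wz":0},{"tx":0,"ty":0,"tz":0.74,"wx":0,"wy":0,"wz":0},{"tx":0,"ty":0,"tz":0.74,"wx":0,"wy":0,"wz":0}]'; python3 -c "
from h import *
info()"
```

```text
t: 30.4
position: [0.473, 0.3759, 0.1373]
tcp_rot: [0.412, 3.114, 0.0]
ft_force: [-2.6, 0.0, 0.0]
width: 0.0242
t 30.4 pos [0.473  0.3759 0.1373] ft [-2.64  0.    0.03] tq [0.02 0.49 0.02] w 0.0242
[[-0.966  0.26   0.   ]
 [ 0.26   0.966  0.   ]
 [-0.     0.    -1.   ]] vertfix(tool rv) [0.0001 0.0001 0.    ]
```

Just touching. I'll press slightly to confirm the seat.

```bash
python3 -m jog '[{"tx":0,"ty":0,"tz":0.02,"wx":0,"wy":0,"wz":0},{"tx":0,"ty":0,"tz":0.04,"wx":0,"wy":0,"wz":0},{"tx":0,"ty":0,"tz":0.06,"wx":0,"wy":0,"wz":0},{"tx":0,"ty":0,"tz":0.06,"wx":0,"wy":0,"wz":0},{"tx":0,"ty":0,"tz":0.06,"wx":0,"wy":0,"wz":0},{"tx":0,"ty":0,"tz":0.06,"wx":0,"wy":0,"wz":0},{"tx":0,"ty":0,"tz":0.06,"wx":0,"wy":0,"wz":0},{"tx":0,"ty":0,"tz":0.06,"wx":0,"wy":0,"wz":0},{"tx":0,"ty":0,"tz":0.06,"wx":0,"wy":0,"wz":0},{"tx":0,"ty":0,"tz":0.06,"wx":0,"wy":0,"wz":0}]'; python3 -c "
from h import *
info()"
```

```text
t: 31.4
position: [0.473, 0.376, 0.1373]
tcp_rot: [0.411, 3.114, 0.001]
ft_force: [-3.4, -0.5, 7.1]
width: 0.0244
t 31.4 pos [0.473  0.376  0.1373] ft [-3.37 -0.46  7.11] tq [-0.26  0.76  0.01] w 0.0244
[[-0.966  0.26   0.   ]
 [ 0.26   0.966  0.   ]
 [-0.     0.    -1.   ]] vertfix(tool rv) [ 0.0005  0.0003 -0.    ]
```

```bash
python3 -m jog '[{"tx":0,"ty":0,"tz":0,"wx":0,"wy":0,"wz":0},{"tx":0,"ty":0,"tz":0,"wx":0,"wy":0,"wz":0},{"tx":0,"ty":0,"tz":0,"wx":0,"wy":0,"wz":0},{"tx":0,"ty":0,"tz":0,"wx":0,"wy":0,"wz":0},{"tx":0,"ty":0,"tz":0,"wx":0,"wy":0,"wz":0},{"tx":0,"ty":0,"tz":0,"wx":0,"wy":0,"wz":0},{"tx":0,"ty":0,"tz":0,"wx":0,"wy":0,"wz":0},{"tx":0,"ty":0,"tz":0,"wx":0,"wy":0,"wz":0},{"tx":0,"ty":0,"tz":0,"wx":0,"wy":0,"wz":0},{"tx":0,"ty":0,"tz":0,"wx":0,"wy":0,"wz":0}]' 7 20; python3 -c "
from h import *
info()"
```

```text
t: 32.4
position: [0.4729, 0.3759, 0.1367]
tcp_rot: [0.412, 3.114, 0.0]
ft_force: [0.3, 0.6, 0.4]
width: 0.0705
t 32.4 pos [0.4729 0.3759 0.1367] ft [0.27 0.62 0.39] tq [ 0.03 -0.02 -0.01] w 0.0705
[[-0.966  0.26   0.   ]
 [ 0.26   0.966  0.   ]
 [-0.     0.    -1.   ]] vertfix(tool rv) [ 0.      0.0001 -0.    ]
```

```bash
python3 -m jog '[{"tx":0,"ty":0,"tz":-0.5,"wx":0,"wy":0,"wz":0},{"tx":0,"ty":0,"tz":-1.2,"wx":0,"wy":0,"wz":0},{"tx":0,"ty":0,"tz":-2.2,"wx":0,"wy":0,"wz":0},{"tx":0,"ty":0,"tz":-3.5,"wx":0,"wy":0,"wz":0},{"tx":0,"ty":0,"tz":-5,"wx":0,"wy":0,"wz":0},{"tx":0,"ty":0,"tz":-6.5,"wx":0,"wy":0,"wz":0},{"tx":0,"ty":0,"tz":-8,"wx":0,"wy":0,"wz":0},{"tx":0,"ty":0,"tz":-9,"wx":0,"wy":0,"wz":0},{"tx":0,"ty":0,"tz":-9,"wx":0,"wy":0,"wz":0},{"tx":0,"ty":0,"tz":-9,"wx":0,"wy":0,"wz":0}]'; python3 - <<'E'
from h import *
import cv2
info()
w=env.camera('wrist')[:,:,::-1];s=env.camera('scene')[:,:,::-1]
a=cv2.resize(w[120:270,245:395],(400,400),interpolation=cv2.INTER_CUBIC)
b=cv2.resize(s[155:235,305:385],None,fx=5,fy=5,interpolation=cv2.INTER_CUBIC)
cv2.imwrite('pics/c8.png',np.hstack([a,b]));cv2.imwrite('pics/w8.png',w)
E
```

```text
t: 33.4
position: [0.4728, 0.3759, 0.2269]
tcp_rot: [0.411, 3.114, 0.001]
ft_force: [0.8, 0.3, -0.7]
width: 0.07
t 33.4 pos [0.4728 0.3759 0.2269] ft [ 0.83  0.33 -0.65] tq [-0.02  0.05  0.01] w 0.07
[[-0.966  0.26   0.   ]
 [ 0.26   0.966  0.   ]
 [-0.     0.    -1.   ]] vertfix(tool rv) [0.0004 0.0002 0.    ]
```

View pics/c8.png

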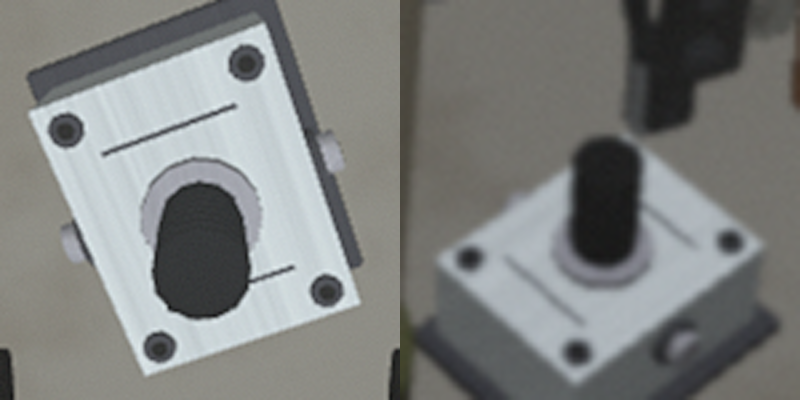

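View pics/w8.png

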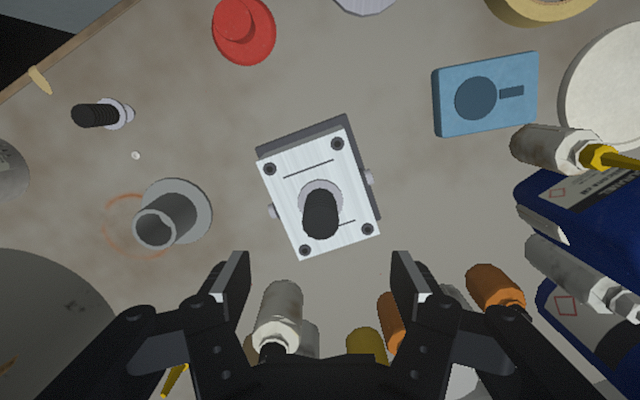

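The pin stands upright in the block at wrist pixel (322,205), with its collar flush on the top face. The gripper is clear, and the red part and blue mould half are undisturbed. Handing in.

```bash
python3 -c "
from workcell import env
print(env.job_done())"
```

```text
the job is handed in; nothing more can be done
None
```

I pressed the core pin into the casting block, tugged it, lowered it back onto its collar and let it go. The job is handed in at about 33 s of the 72 s allowed; it reported no verdict.

- **Insertion:** the pin snapped in and stopped hard at TCP z 0.1372 m (expected home 0.1371 m) under a 16 N press.
- **Tug:** after about 5 mm of free play I held it for about 3 s. The felt force was 11.5 N, then 12 N, after taking off the pin's weight of about 1 N. The pin stayed in. No reading came near 20 N. The pull gauge could not be read, so this rests on the felt force.
- **Seating after the tug:** the pin was back at the same height, 0.1373 m under a 7 N press. After release the pictures show it upright with its collar on the block and the gripper clear. The mould half and the red part looked undisturbed.
- **Disagreements:** the visible rim of the bore and the cap screws put the bore centre about 1.3 mm apart. I went by the screws, and side forces stayed around 1.5 N on the way in. Pressing on the collar gave side forces of up to about 5 N, which vanished on release.

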